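# Close the bobbin box and stack its twin on top

## Robot

A 6-joint arm with a two-finger parallel gripper is mounted at the origin on the work surface. World frame = base frame: x ahead of the robot, y to its left, z up, the work surface at z = 0. Lengths are in m, angles in rad, forces in N, time in s.
With the tool pointing down it reaches from about 0.375 to 0.9 m from the base axis. Payload 3.1 kg.
Tool frame: the origin (TCP) lies at the very end of the fingers, on their centre line; the grasp point (between the pads) lies 19 mm behind it (manip.tcp_to_grasp is the distance from the TCP to the grasp point, in m); z points along the fingers, y is the line along which they close (so a half turn about z gives the same grasp; the last joint's range is limited). The gripper opens to 85 mm and grips with 20 to 120 N. Pads are 22 mm wide; open, the fingers measure 114 mm over their backs; the gripper's body (76 mm by 85 mm) begins 54 mm behind the grasp point. The pads swing forward as they close: fully open they stand 13 mm farther back than shut.
Start: joints at [1.161, 0.527, 1.433, -0, 1.181, -0.178], TCP at [0.144, 0.608, 0.231] pointing down, gripper open.
Joint ranges: [-3.08, 3.08], [-0.75, 2.2], [0.22, 2.44], [-1.43, 4.57], [0, 2.65], [-2.85, 2.85]. Speed limits (rad/s): [2.79, 2.79, 3.14, 3.14, 3.14, 3.14].

## Interface

Orientations are given as a unit quaternion [x, y, z, w].
In Python, from station import manip gives the robot as it stands. The module is installed in compiled form; this text tells all that it offers.
- The arm moves only by the tool step_arm, never from a script. Its argument "commands" is one flat list of numbers, 6 for each row, row after row: the shift along the tool's x, y, z in m, then the turn, a rotation vector about the tool's x, y, z in degrees. A call has exactly 10 rows; each row is the pose to reach, as a shift and turn from the pose commanded when the call began, along the tool's axes at that moment; what a row does not reach only later rows make up. A row lasts 1/10 s, in which the tool goes at most 50 mm and 8.59 degrees, less where a joint would pass 70% of its speed; a pose out of reach is approached as far as the arm can. A call with a gripper value outside its range is refused whole. "jaw" is the opening in per cent of the stroke, from 0 (shut) to 100 (fully open), set as the call begins (left out, the last holds). The fingers move at their own pace and stop on an object; "grip_force" is the grip in N (left out, the last holds). Time passes only in rows, so rows that repeat a pose let the fingers close, or fill a call up. It gives the time, the measured TCP pose, the force, the opening and the grip force at its end, in the units of the state.
- manip.sense(): the state, without advancing time (a new reading comes with each control period).
- manip.snapshot(name): name is "scene" or "top"; returns a dict with "pixels" (420x560x3 uint8, blue, green, red), "fx", "fy", "cx", "cy" (pixels), "k1" (the pictures are not rectified: a ray, as slopes to the right and down, at radius r is drawn at 1 + k1 r^2 times it, then the intrinsics apply), "R" (3x3) and "t" (3): a world point X has camera coordinates R X + t. Camera axes: x right, y down, z forward; pixel columns grow to the right and rows downward; lengths in m; the calibration is good to about 2 mm. A picture is of the moment at which its call begins. There is no depth.
- manip.sign_off(): hands the job in; it is judged then, once.
The state is a dict: "t": time; "q": joint angles; "qd": joint speeds; "tau": joint torques, N m; "tcp_pos": TCP position; "tool_rot": TCP orientation; "force": force on the tool from outside, world axes, zero at the start; "ft_torque": the same for the moment, N m; "finger_gap": opening from 0.0 (shut) to 1.0 (fully open); "gripper_force": force on a finger pad.
Only numpy, scipy, OpenCV 4.12 (cv2) and the standard library are available. Lean on these libraries where they do the work, as an engineer would, in place of code of your own. Each camera call takes 0.05 s, during which the arm holds its last target. There are 200 camera calls.

## Task

Close the open bobbin box with the loose lid that lies on the bench, fully home all round, then stack the closed box of the same length squarely on top of it so that all four of its feet sit down in the corner recesses of that lid. Set the upper box down gently instead of dropping it, leave the open box where it stands, and do not disturb the short box or the other things on the bench.

Things in the scene. Friction and masses are not known exactly. Their poses are not given: they have to be found in the camera images.
- open_box: Open grey plastic box with three small copper-wire bobbins in it, below 42 mm. Body 172 x 60 mm outside, 166 x 54 mm inside, rim 60 mm above the bench, on four 8 mm corner feet. About 0.75 kg, loose, stays where it stands. Origin at the centre of its footprint, level with the feet's undersides; x along its length, z up. Same turned half round.
- open_box_rim (a point): Centre of the open box's mouth, level with the rim (60 mm above its origin); axes as the box. The lid's plate rests on this rim, overhanging the body by 4 mm at the ends and 3 mm along the sides.
- lid: Loose lid of the same grey plastic, 0.10 kg, lying right way up. Plate 180 x 66 x 12 mm on a tapered plug 6 mm deep (161 x 49 mm at the plate, 153 x 41 mm at its underside) that drops inside the rim. On the bench the plate's edges are 6 to 18 mm up: grip across the 66 mm. Origin at the centre of the plug's underside, x along the length; fully home it lies 54 mm above the open box's origin.
- lid_recess (a point): Centre of the floor of the lid's recess at x = +72, y = +19 mm. Four such, at x = +-72, y = +-19 mm, each 21 x 21 mm and 6 mm deep, open at the top; their floors lie 12 mm above the lid's origin, the lid's top 18 mm.
- closed_box: Closed grey box, the open one's twin, lid clipped on for good: 180 x 66 mm over the lid, 72 mm tall, 0.4 to 0.8 kg. Body 172 x 60 mm; the lid's edge, 60 to 72 mm up, stands out 3 mm along the sides: grip there, across the 66 mm. Origin at the centre of its footprint, level with the feet's undersides; x along its length, z up. Same turned half round.
- closed_box_foot (a point): Centre of the underside of the closed box's foot at x = +72, y = +19 mm. Four square tapered feet at x = +-72, y = +-19 mm, 8 mm high, 13 mm wide below, 17 mm above. Seated in the lid's recesses (2 to 4 mm play) the box's origin is 12 mm above the lid's origin, 66 mm above the open box's; if out of the recesses, 6 mm higher.
- short_box: Bystander: closed box of the same make, only 124 mm long over its lid (66 mm wide, 72 mm tall); its feet do not match the recesses. Stands among the task's things. Origin at the centre of its footprint, x along its length.
- spool: Bystander: spool of copper magnet wire standing on end, 120 mm in diameter, 120 mm tall. Origin at the centre of its underside.
- mug: Bystander: white mug, 80 mm across, 92 mm tall. Origin at the centre of its underside.
- bearing: Bystander: ball bearing lying flat, 72 mm in diameter, 17 mm thick. Origin at the centre of its underside.
- screwdriver: Bystander: screwdriver with black handle, 190 mm long, lying on the bench between the boxes, handle towards the robot, its x along its length.
- hammer: Bystander: hammer with a wooden handle, 260 mm long, lying across the bench in front of the robot, its x along its length.
- varnish_can: Bystander: plain steel varnish can, 76 mm in diameter, 110 mm tall. Origin at the centre of its underside.
- end_shield: Bystander: cast grey motor end shield lying face up, 124 mm in diameter, 38 mm tall. Origin at the centre of its underside.
There are look-alikes about, which are no part of the job. Leave any green look-alike of the open_box alone. What is shaped like the closed_box but brown is not meant.

How it is judged:
By the outcome, as a careful person would: the job done as asked, in the order asked, and still so for the second after the job is handed in, with the robot touching nothing.
It also fails if it takes over 53 s, if anything falls off the work surface, if the arm or the gripper's body presses on something with over 40 N, if the wrist force passes 120 N, or if a joint passes its speed limit or range.

## Working session

There is one attempt and no reset: what is moved stays moved. The work goes in short steps, Python scripts to look and compute and a tool call to move; the robot and the scene stay as the last step left them, time stands still between calls to the robot, and variables do not carry over. Pictures are saved under pics/ and viewed, at most 10 in all, crops included, and the job is handed in when it is done.

Besides the shell and the picture viewer there is one more tool, called by a JSON object that holds its "fn" and its "kwargs", one argument or row to a line. step_arm: Moves the arm, as the interface text tells. Its arguments: {"type":"object","properties":{"commands":{"type":"array","items":{"type":"number"}},"jaw":{"type":"number"},"grip_force":{"type":"number"}},"required":["commands"]}

```bash
mkdir -p pics; cat > h.py <<'E'
import numpy as np, cv2
from station import manip
def snap(n):
    s=manip.snapshot(n); return s
def ray(s,u,v):
    K=np.array([[s['fx'],0,s['cx']],[0,s['fy'],s['cy']],[0,0,1.]])
    x,y=(u-s['cx'])/s['fx'],(v-s['cy'])/s['fy']
    a,b=x,y
    for _ in range(20):
        f=1+s['k1']*(a*a+b*b); a,b=x/f,y/f
    R=np.array(s['R']);t=np.array(s['t'])
    return -R.T@t, R.T@np.array([a,b,1.])
def onplane(s,u,v,z):
    c,d=ray(s,u,v); return (c+d*(z-c[2])/d[2])
def proj(s,X):
    p=np.array(s['R'])@np.array(X)+np.array(s['t']); a,b=p[:2]/p[2]; f=1+s['k1']*(a*a+b*b)
    return np.array([s['fx']*a*f+s['cx'],s['fy']*b*f+s['cy']])
E
python3 - <<'E'
from h import *
for n in('top','scene'):
    s=snap(n); cv2.imwrite(f'pics/{n}0.png',s['pixels']); print(n,-np.array(s['R']).T@np.array(s['t']),s['fx'],s['k1'],np.round(s['R'],2).tolist())
    cv2.imwrite(f'pics/{n}0b.png',cv2.resize(s['pixels'],(800,600),interpolation=cv2.INTER_CUBIC))
print(manip.sense())
E
```

```text
top [0.41550829 0.02607037 1.14242727] 403.5812336009682 0.03354673858256195 [[-0.01, -1.0, -0.01], [-1.0, 0.01, -0.07], [0.07, 0.01, -1.0]]
scene [ 1.2765152  -0.861471    1.03840894] 505.6435527490352 -0.072941848753483 [[0.75, 0.66, -0.01], [0.41, -0.48, -0.78], [-0.52, 0.58, -0.63]]
{'t': 0.1, 'q': array([ 1.16050801e+00,  5.28365190e-01,  1.43376109e+00, -2.81925007e-06,
        1.18138632e+00, -1.78500394e-01]), 'qd': array([ 0.00033466, -0.00118771, -0.00269093,  0.00024953,  0.0008837 ,
        0.00109185]), 'tau': array([-7.99266691e-04, -4.43305743e+01, -1.78585446e+01, -2.57683332e-04,
        3.87923777e-03,  1.03963611e-06]), 'tcp_pos': array([0.1432902 , 0.60770404, 0.23044055]), 'tool_rot': array([ 1.15634115e-01,  9.93291412e-01, -9.19050076e-04, -2.77298192e-04]), 'force': array([ 0.34834463, -0.01647799,  0.05226511]), 'ft_torque': array([-0.00987623, -0.02696911,  0.01986706]), 'gripper_force': 0.0, 'finger_gap': 0.9995643264813432}
```

View pics/top0b.png

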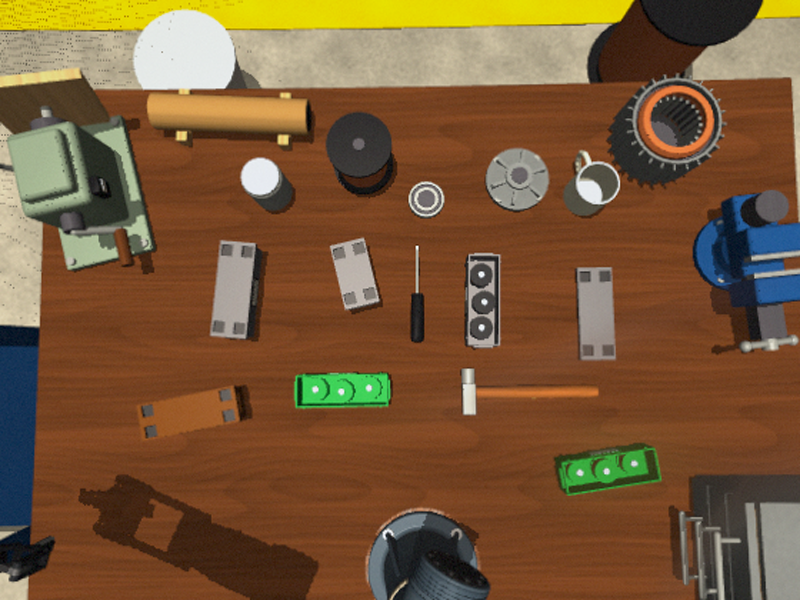

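View pics/scene0b.png

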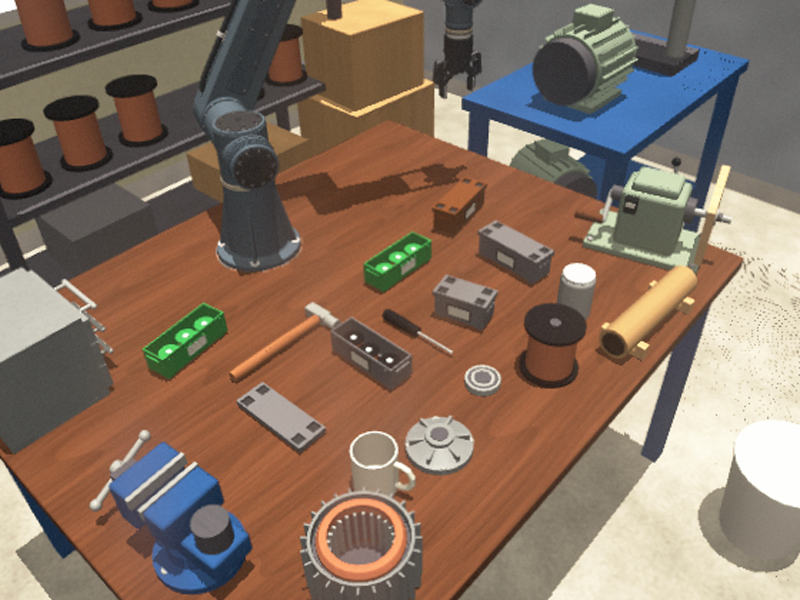

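The top view (800x600 scale) shows the closed box at (234,290), the short box at (355,273), the open box at (482,300) and the lid at (597,313). The arm is off to the left. The scene view agrees. Next I measure these in the top image.

```bash
cat >> h.py <<'E'
def fit(s,c,z,half,thr=110,close=9,L=None,dbg=None):
    """grey top face near pixel c -> world centre, yaw(deg) of long side, size"""
    im=s['pixels']; hsv=cv2.cvtColor(im,cv2.COLOR_BGR2HSV)
    m=((hsv[...,1]<60)&(hsv[...,2]>thr)).astype(np.uint8)
    roi=np.zeros_like(m); x,y=map(int,c); roi[max(0,y-half[1]):y+half[1],max(0,x-half[0]):x+half[0]]=1
    m=cv2.morphologyEx(m*roi,cv2.MORPH_CLOSE,np.ones((close,close)))
    cs,_=cv2.findContours(m,cv2.RETR_EXTERNAL,cv2.CHAIN_APPROX_NONE)
    k=max(cs,key=cv2.contourArea)
    if dbg: o=im.copy(); cv2.drawContours(o,[k],-1,(0,0,255),1); cv2.imwrite(dbg,o)
    P=np.array([onplane(s,u,v,z)[:2] for u,v in k[:,0]],np.float32)
    (cx,cy),(w,h),a=cv2.minAreaRect(P*1000)
    if w<h: a+=90; w,h=h,w
    a=(a+90)%180-90
    return np.round([cx,cy,a,w,h],1)
E
python3 - <<'E'
from h import *
s=snap('top')
for n,c,z,half in(('closed',(164,203),.072,(28,48)),('open',(337,210),.060,(24,44)),('lid',(418,219),.018,(24,44)),('short',(248,191),.072,(26,36))):
    for thr in(90,115,130): print(n,thr,fit(s,c,z,half,thr,15 if n=='open' else 11,dbg=f'pics/d_{n}{thr}.png'))
def crop(n,c):
    o=cv2.imread(n);return cv2.resize(o[c[1]-60:c[1]+60,c[0]-45:c[0]+45],(270,360),interpolation=0)
cv2.imwrite('pics/mont.png',np.hstack([crop('pics/d_closed115.png',(164,203)),crop('pics/d_open115.png',(337,210)),crop('pics/d_lid115.png',(418,219))])[:, :800])
E
```

```text
closed 90 [528.6 345.   -5.3 180.4  73.7]
closed 115 [529.5 348.5  -5.3 179.4  66.5]
closed 130 [529.6 348.9  -5.3 179.2  65.8]
open 90 [ 504.2 -118.    -1.3  178.1   61.7]
open 115 [ 505.5 -118.    -1.3  175.5   61.7]
open 130 [ 505.5 -119.3   -1.3  175.5   59.2]
lid 90 [ 4.802e+02 -3.422e+02  4.000e-01  1.784e+02  6.650e+01]
lid 115 [ 4.802e+02 -3.425e+02  4.000e-01  1.784e+02  6.600e+01]
lid 130 [ 4.802e+02 -3.426e+02  4.000e-01  1.784e+02  6.560e+01]
short 90 [555.7 121.5  13.2 124.7  65. ]
short 115 [556.2 121.6  13.2 123.6  65. ]
short 130 [556.2 121.6  13.2 123.6  65. ]
```

View pics/mont.png

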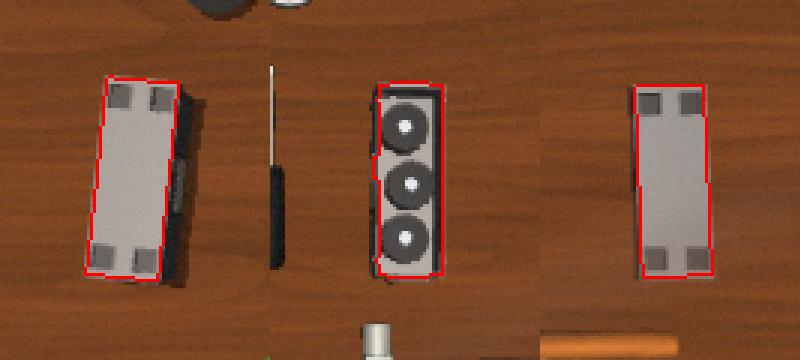

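The contours fit: closed box and lid are traced tightly, while the open box's left rim edge is ragged, so I'll take its centre as about (505,-119). Next is a helper that converts world targets into move rows.

```bash
cat >> h.py <<'E'
from scipy.spatial.transform import Rotation as Ro
def cmd(frm,*tg):
    """frm/tg: (x,y,z,yaw) mm, deg: box-x yaw; tool y along yaw+90, pointing down"""
    def R(a): return Ro.from_euler('z',a,degrees=True)*Ro.from_quat([0,1,0,0])
    R0=R(frm[3])
    for t in tg: print(np.round(R0.inv().apply(np.array(t[:3])-frm[:3])/1000,4), np.round((R0.inv()*R(t[3])).as_rotvec(degrees=True),1))
def st():
    s=manip.sense(); r=Ro.from_quat(s['tool_rot']); y=r.apply([0,1,0]); z=r.apply([0,0,1])
    print(round(s['t'],2),np.round(s['tcp_pos']*1000,1),'yaw',round(np.degrees(np.arctan2(y[1],y[0]))-90,2),'z',np.round(z,3),'F',np.round(s['force'],1),'gap',round(s['finger_gap'],3),round(s['gripper_force'],1))
E
python3 - <<'E'
from h import *
st()
a=(144,608,231,-13.3)
cmd(a,(330,400,231,-6),(500,200,231,-3),(480.0,-342,150,0.4))
print()
cmd((500,200,231,-3),(500,-100,231,0),(480,-342,120,.4))
E
```

```text
0.15 [143.3 607.8 230.5] yaw -13.28 z [-0.001 -0.002 -1.   ] F [1.  0.1 0.5] gap 0.997 0.0
[-0.2289 -0.1596  0.    ] [ 0.   0.  -7.3]
[-0.4403 -0.3152  0.    ] [  0.    0.  -10.3]
[-0.5455 -0.8472  0.081 ] [  0.    0.  -13.7]

[-0.0157 -0.2996  0.    ] [ 0.  0. -3.]
[-0.0084 -0.5423  0.111 ] [ 0.   0.  -3.4]
```

{"fn": "step_arm", "kwargs": {
  "commands": [-0.02,-0.015,0,0,0,-1,-0.06,-0.043,0,0,0,-2,-0.1,-0.071,0,0,0,-3,-0.14,-0.1,0,0,0,-4,-0.18,-0.128,0,0,0,-5,-0.22,-0.157,0,0,0,-6,-0.26,-0.186,0,0,0,-7,-0.3,-0.214,0,0,0,-8,-0.34,-0.243,0,0,0,-9,-0.38,-0.271,0,0,0,-10.3],
  "jaw": 92
}}

```text
t: 1.15
tcp_pos: [0.452, 0.2554, 0.2312]
tool_rot: [0.026, 1.0, 0.0, -0.0]
force: [1.6, 0.8, 0.3]
finger_gap: 0.92
gripper_force: 0.0
```

```bash
python3 - <<'E'
from h import *
st()
b=(451,257,231,-3)
cmd(b,(500,0,231,0),(480,-200,231,0.4),(480,-342,120,0.4))
E
```

```text
1.15 [452.  255.4 231.2] yaw -2.94 z [-0.  0. -1.] F [1.6 0.8 0.3] gap 0.92 0.0
[-0.0624 -0.2541  0.    ] [ 0.  0. -3.]
[-0.0529 -0.4549  0.    ] [ 0.   0.  -3.4]
[-0.0603 -0.5967  0.111 ] [ 0.   0.  -3.4]
```

{"fn": "step_arm", "kwargs": {
  "commands": [-0.013,-0.048,0,0,0,-0.5,-0.025,-0.096,0,0,0,-1,-0.037,-0.144,0,0,0,-1.7,-0.049,-0.19,0,0,0,-2.4,-0.06,-0.24,0,0,0,-3,-0.06,-0.288,0,0,0,-3.2,-0.058,-0.336,0,0,0,-3.4,-0.056,-0.384,0,0,0,-3.4,-0.055,-0.43,0,0,0,-3.4,-0.054,-0.475,0,0,0,-3.4]
}}

```text
t: 2.15
tcp_pos: [0.4797, -0.2219, 0.2312]
tool_rot: [-0.003, 1.0, 0.0, -0.0]
force: [0.8, 0.6, -1.6]
finger_gap: 0.918
gripper_force: 0.0
```

```bash
python3 - <<'E'
from h import *
st()
c=(480,-220,231,0.4)
cmd(c,(480,-342,60,0.4),(480,-342,10,.4))
E
```

```text
2.15 [ 479.7 -221.9  231.2] yaw 0.38 z [-0.  0. -1.] F [ 0.8  0.6 -1.6] gap 0.918 0.0
[ 0.0009 -0.122   0.171 ] [0. 0. 0.]
[ 0.0009 -0.122   0.221 ] [0. 0. 0.]
```

{"fn": "step_arm", "kwargs": {
  "commands": [0,-0.04,0.03,0,0,0,0,-0.08,0.07,0,0,0,0,-0.11,0.11,0,0,0,0,-0.121,0.15,0,0,0,0,-0.121,0.18,0,0,0,0,-0.121,0.2,0,0,0,0,-0.121,0.21,0,0,0,0,-0.121,0.215,0,0,0,0,-0.121,0.22,0,0,0,0,-0.121,0.22,0,0,0]
}}

```text
t: 3.15
tcp_pos: [0.4816, -0.341, 0.0118]
tool_rot: [-0.004, 1.0, -0.0, 0.0]
force: [-0.5, 0.0, -0.2]
finger_gap: 0.916
gripper_force: 0.0
```

```bash
python3 - <<'E'
from h import *
st()
s=snap('scene');u,v=proj(s,[.48,-.3425,.05]).astype(int);print(u,v)
i=s['pixels'][max(0,v-75):v+75,max(0,u-100):u+100];cv2.imwrite('pics/c1.png',cv2.resize(i,None,fx=4,fy=4,interpolation=2))
E
```

```text
3.15 [ 481.6 -341.    11.8] yaw 0.44 z [ 0.001 -0.001 -1.   ] F [-0.5  0.  -0.2] gap 0.916 0.0
194 280
```

View pics/c1.png

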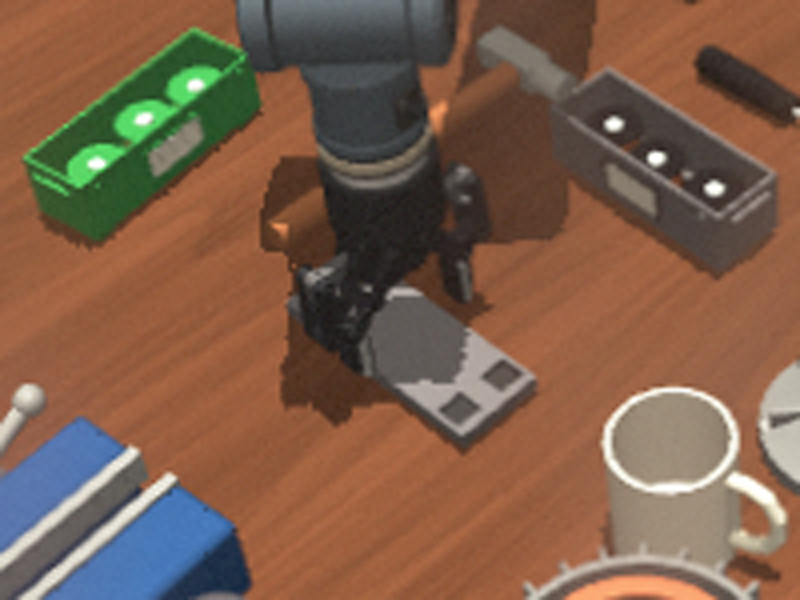

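The fingers straddle the lid (plate at (415,350) in the crop), with the tips still above the bench. I'll go lower and watch the force.

{"fn": "step_arm", "kwargs": {
  "commands": [0,0,0.004,0,0,0,0,0,0.008,0,0,0,0,0,0.01,0,0,0,0,0,0.011,0,0,0,0,0,0.012,0,0,0,0,0,0.013,0,0,0,0,0,0.014,0,0,0,0,0,0.014,0,0,0,0,0,0.014,0,0,0,0,0,0.014,0,0,0]
}}

```text
t: 4.2
tcp_pos: [0.4813, -0.341, -0.0026]
tool_rot: [-0.004, 1.0, -0.0, 0.0]
force: [0.6, -1.0, 0.3]
finger_gap: 0.919
gripper_force: 0.0
```

{"fn": "step_arm", "kwargs": {
  "commands": [0,0,0,0,0,0,0,0,0,0,0,0,0,0,0,0,0,0,0,0,0,0,0,0,0,0,0,0,0,0,0,0,0,0,0,0,0,0,0,0,0,0,0,0,0,0,0,0,0,0,0,0,0,0,0,0,0,0,0,0],
  "jaw": 70,
  "grip_force": 35
}}

```text
t: 5.2
tcp_pos: [0.4815, -0.3413, -0.0023]
tool_rot: [-0.004, 1.0, -0.0, 0.0]
force: [-0.1, -0.3, 5.2]
finger_gap: 0.76
gripper_force: 40.3
```

```bash
python3 - <<'E'
from h import *
st()
E
```

```text
5.2 [ 481.5 -341.3   -2.3] yaw 0.42 z [ 0.001 -0.001 -1.   ] F [-0.1 -0.3  5.2] gap 0.76 40.3
```

{"fn": "step_arm", "kwargs": {
  "commands": [0,0,-0.008,0,0,0,0,0,-0.025,0,0,0,0,0,-0.05,0,0,0,0,0,-0.075,0,0,0,0,0,-0.1,0,0,0,0,0.015,-0.12,0,0,0,0,0.035,-0.13,0,0,0,0,0.06,-0.13,0,0,0,0,0.08,-0.13,0,0,0,0,0.1,-0.13,0,0,0]
}}

```text
t: 6.2
tcp_pos: [0.4797, -0.2386, 0.1267]
tool_rot: [-0.004, 1.0, 0.001, -0.001]
force: [1.4, -0.1, -1.0]
finger_gap: 0.766
gripper_force: 39.6
```

```bash
python3 - <<'E'
from h import *
st()
cmd((481.5,-241,128,.4),(506.5,-119,110,-1.3))
E
```

```text
6.2 [ 479.7 -238.6  126.7] yaw 0.45 z [-0.002  0.001 -1.   ] F [ 1.4 -0.1 -1. ] gap 0.766 39.6
[-0.0259  0.1218  0.018 ] [0.  0.  1.7]
```

```bash
python3 - <<'E'
from h import *
st()
s=snap('top'); g=cv2.imread('pics/top0.png').max(2)
for v in(198,200,222,224): print(v,[ (u,int(g[v,u])) for u in list(range(322,333))+list(range(342,354))])
for u in(330,345): print(u,[(v,int(g[v,u])) for v in list(range(174,184))+list(range(238,248))])
for y in(-89,-92,-119,-146,-149): print(y,[np.round(proj(s,[.505+d,y/1000+(-.0227*d)*-0,.06]),1).tolist() for d in(.028,-.03)])
for x in(591,588,422,419): print(x,np.round(proj(s,[x/1000,-.119,.06]),1))
i=cv2.imread('pics/top0.png')[168:252,295:380];cv2.imwrite('pics/c2.png',cv2.resize(i,None,fx=7,fy=7,interpolation=0))
E
```

```text
6.2 [ 479.7 -238.6  126.7] yaw 0.45 z [-0.002  0.001 -1.   ] F [ 1.4 -0.1 -1. ] gap 0.766 39.6
198 [(322, 126), (323, 126), (324, 126), (325, 63), (326, 34), (327, 73), (328, 179), (329, 97), (330, 29), (331, 39), (332, 56), (342, 167), (343, 172), (344, 176), (345, 173), (346, 84), (347, 45), (348, 33), (349, 171), (350, 128), (351, 124), (352, 120), (353, 121)]
200 [(322, 122), (323, 120), (324, 118), (325, 57), (326, 31), (327, 81), (328, 180), (329, 183), (330, 172), (331, 172), (332, 148), (342, 183), (343, 180), (344, 180), (345, 179), (346, 88), (347, 38), (348, 36), (349, 172), (350, 125), (351, 122), (352, 125), (353, 120)]
222 [(322, 116), (323, 111), (324, 118), (325, 89), (326, 40), (327, 70), (328, 184), (329, 186), (330, 184), (331, 184), (332, 143), (342, 179), (343, 178), (344, 178), (345, 181), (346, 87), (347, 37), (348, 38), (349, 174), (350, 117), (351, 109), (352, 112), (353, 110)]
224 [(322, 117), (323, 119), (324, 121), (325, 61), (326, 37), (327, 69), (328, 179), (329, 161), (330, 87), (331, 77), (332, 79), (342, 80), (343, 135), (344, 179), (345, 183), (346, 89), (347, 40), (348, 31), (349, 173), (350, 120), (351, 115), (352, 117), (353, 114)]
330 [(174, 119), (175, 117), (176, 110), (177, 129), (178, 175), (179, 68), (180, 31), (181, 70), (182, 82), (183, 173), (238, 183), (239, 185), (240, 184), (241, 132), (242, 82), (243, 75), (244, 119), (245, 127), (246, 124), (247, 128)]
345 [(174, 116), (175, 120), (176, 113), (177, 134), (178, 174), (179, 88), (180, 40), (181, 36), (182, 79), (183, 168), (238, 180), (239, 178), (240, 179), (241, 152), (242, 99), (243, 129), (244, 130), (245, 122), (246, 128), (247, 127)]
-89 [[326.5, 199.3], [326.9, 220.8]]
-92 [[327.6, 199.3], [328.0, 220.8]]
-119 [[337.6, 199.1], [338.1, 220.7]]
-146 [[347.7, 199.0], [348.2, 220.5]]
-149 [[348.8, 199.0], [349.3, 220.5]]
591 [337.2 177.8]
588 [337.2 178.9]
422 [338.5 240.5]
419 [338.5 241.6]
```

View pics/c2.png

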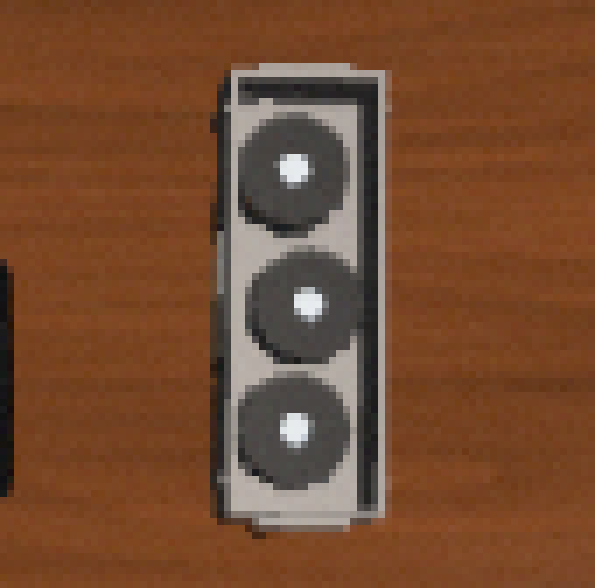

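The crop shows the rim strips centred at columns 327 and 349 and rows 178 and 241.5, plus small tabs at the ends. That puts the box centre at about (505,-119.4) with yaw -1.3°. I'll move to hover above it.

{"fn": "step_arm", "kwargs": {
  "commands": [-0.004,0.02,0,0,0,0.3,-0.008,0.045,0,0,0,0.6,-0.012,0.07,0,0,0,1,-0.018,0.09,0,0,0,1.3,-0.022,0.108,0,0,0,1.7,-0.025,0.118,0.01,0,0,1.7,-0.025,0.121,0.02,0,0,1.7,-0.025,0.121,0.03,0,0,1.7,-0.025,0.121,0.036,0,0,1.7,-0.025,0.121,0.036,0,0,1.7]
}}

```text
t: 7.25
tcp_pos: [0.5038, -0.1202, 0.0898]
tool_rot: [0.012, 1.0, 0.001, -0.001]
force: [1.1, 0.2, -1.6]
finger_gap: 0.768
gripper_force: 39.6
```

```bash
python3 - <<'E'
from h import *
st()
s=snap('top');cv2.imwrite('pics/top1.png',s['pixels'])
sc=snap('scene');cv2.imwrite('pics/scene1.png',sc['pixels'])
a=s['pixels'][150:270,270:410];u,v=proj(sc,[.505,-.119,.08]).astype(int);b=sc['pixels'][v-60:v+60,u-70:u+70]
print(u,v)
cv2.imwrite('pics/c3.png',cv2.resize(np.hstack([a,b]),(800,343),interpolation=2))
E
```

```text
7.25 [ 503.8 -120.2   89.8] yaw -1.34 z [-0.003  0.001 -1.   ] F [ 1.1  0.2 -1.6] gap 0.768 39.6
258 233
```

View pics/c3.png

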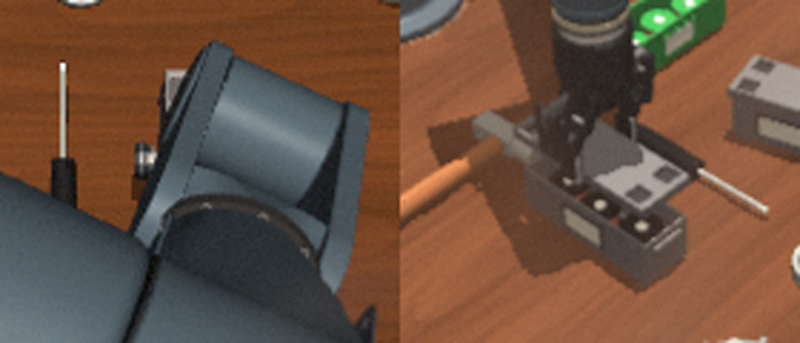

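```bash
python3 - <<'E'
from h import *
st()
s=snap('scene'); z=.110
for x,y in((.594,-.0864),(.594,-.1524),(.584,-.1196)): print(np.round(proj(s,[x,y,z]),1))
hsv=cv2.cvtColor(s['pixels'],cv2.COLOR_BGR2HSV);g=s['pixels'].max(2)
for v in range(225,252,3): print(v,g[v,255:300:1].tolist())
E
```

```text
7.35 [ 504.5 -120.4   91. ] yaw -1.34 z [-0.  0. -1.] F [ 0.4 -0.2 -0.9] gap 0.762 39.6
[290.1 233.2]
[273.8 245.8]
[279.3 237.8]
225 [98, 97, 96, 99, 96, 95, 96, 97, 97, 97, 96, 96, 97, 94, 100, 96, 98, 121, 154, 152, 97, 55, 47, 51, 54, 57, 59, 59, 61, 64, 62, 61, 91, 122, 141, 147, 150, 147, 149, 154, 152, 155, 153, 152, 154]
228 [98, 98, 96, 97, 97, 99, 97, 95, 97, 99, 97, 98, 96, 91, 97, 96, 98, 98, 157, 173, 174, 175, 173, 160, 149, 97, 58, 54, 56, 57, 62, 61, 64, 69, 69, 67, 79, 100, 130, 148, 153, 154, 154, 157, 158]
231 [101, 98, 97, 97, 96, 99, 97, 98, 96, 98, 140, 155, 154, 153, 154, 154, 169, 171, 174, 174, 176, 176, 174, 152, 127, 98, 93, 112, 132, 124, 89, 60, 54, 61, 65, 66, 65, 81, 74, 112, 148, 153, 152, 153, 155]
234 [97, 140, 152, 151, 156, 154, 169, 174, 175, 174, 176, 174, 172, 174, 173, 173, 171, 172, 176, 175, 170, 144, 103, 89, 94, 91, 91, 93, 91, 99, 126, 155, 167, 135, 85, 63, 65, 73, 134, 167, 192, 208, 197, 168, 151]
237 [74, 74, 97, 125, 148, 171, 173, 176, 173, 174, 173, 173, 171, 174, 174, 154, 128, 150, 168, 176, 173, 174, 176, 174, 168, 161, 153, 158,
[... 217 characters left out ...]
4, 114, 138, 154, 157, 156, 155, 155, 151, 149, 157, 157, 155, 144, 146, 116]
243 [51, 116, 159, 169, 126, 70, 49, 55, 64, 72, 71, 85, 120, 141, 140, 116, 97, 115, 146, 164, 173, 153, 113, 84, 79, 84, 107, 141, 153, 158, 156, 157, 152, 153, 153, 153, 154, 154, 156, 157, 160, 158, 152, 150, 154]
246 [75, 80, 107, 101, 74, 53, 46, 51, 47, 48, 69, 74, 73, 75, 76, 76, 98, 123, 107, 82, 80, 77, 77, 78, 77, 79, 78, 84, 92, 110, 130, 148, 155, 154, 153, 158, 160, 157, 154, 152, 154, 155, 155, 149, 148]
249 [75, 75, 78, 87, 80, 63, 61, 91, 96, 81, 73, 68, 53, 46, 48, 48, 55, 62, 65, 61, 53, 51, 55, 65, 70, 75, 82, 81, 85, 87, 100, 114, 106, 127, 148, 149, 154, 156, 152, 154, 149, 149, 149, 150, 148]
```

```bash
python3 - <<'E'
from h import *
s=snap('scene')
for f,P in(('pics/scene1.png',[(.5942,-.0885,.1105),(.5927,-.1545,.1105)]),('pics/scene0.png',[(.5917,-.0914,.06),(.5903,-.1514,.06)])):
    g=cv2.imread(f); p=[proj(s,X) for X in P]; c=np.mean(p,0).astype(int)
    o=cv2.resize(g[c[1]-20:c[1]+20,c[0]-25:c[0]+25],None,fx=8,fy=8,interpolation=0)
    for q in p: cv2.drawMarker(o,tuple(((q-c+[25.5,20.5])*8).astype(int).tolist()),(0,0,255),0,14,1)
    if f.endswith('1.png'): O=o
    else: cv2.imwrite('pics/c4.png',np.hstack([O,o]))
E
```

```text
(no output)
```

View pics/c4.png

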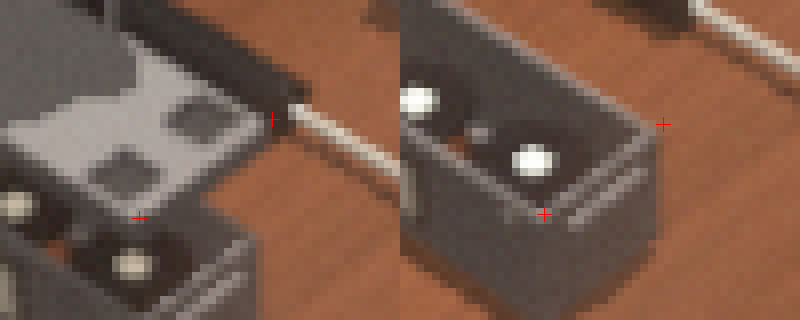

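The predicted corners (red crosses) fall within about 1 px of the lid and rim corners, so the lid is aligned. I'll lower it.

{"fn": "step_arm", "kwargs": {
  "commands": [-0.001,0,0.006,0,0,0,-0.001,0,0.013,0,0,0,-0.001,0,0.02,0,0,0,-0.001,0,0.026,0,0,0,-0.001,0,0.03,0,0,0,-0.001,0,0.033,0,0,0,-0.001,0,0.035,0,0,0,-0.001,0,0.037,0,0,0,-0.001,0,0.038,0,0,0,-0.001,0,0.039,0,0,0]
}}

```text
t: 8.45
tcp_pos: [0.5057, -0.1198, 0.0524]
tool_rot: [0.011, 1.0, -0.0, 0.0]
force: [-0.6, -0.4, -1.8]
finger_gap: 0.761
gripper_force: 39.6
```

{"fn": "step_arm", "kwargs": {
  "commands": [0,0,0.0005,0,0,0,0,0,0.001,0,0,0,0,0,0.0015,0,0,0,0,0,0.002,0,0,0,0,0,0.002,0,0,0,0,0,0.002,0,0,0,0,0,0.002,0,0,0,0,0,0.002,0,0,0,0,0,0.002,0,0,0,0,0,0.002,0,0,0]
}}

```text
t: 9.45
tcp_pos: [0.5057, -0.1198, 0.0517]
tool_rot: [0.011, 1.0, -0.0, 0.0]
force: [-1.8, 0.0, 10.2]
finger_gap: 0.761
gripper_force: 40.8
```

```bash
python3 -c "
from h import *
st()"
```

```text
9.45 [ 505.7 -119.8   51.7] yaw -1.27 z [ 0.001 -0.    -1.   ] F [-1.8  0.  10.2] gap 0.761 40.8
```

{"fn": "step_arm", "kwargs": {
  "commands": [0,0,0,0,0,0,0,0,0,0,0,0,0,0,0,0,0,0,0,0,0,0,0,0,0,0,0,0,0,0,0,0,-0.01,0,0,0,0,0,-0.04,0,0,0,0,0,-0.08,0,0,0,0,0,-0.12,0,0,0,0,0.02,-0.15,0,0,0],
  "jaw": 92
}}

```text
t: 10.45
tcp_pos: [0.5074, -0.1016, 0.2035]
tool_rot: [0.012, 1.0, -0.001, 0.002]
force: [-0.4, -0.4, -0.5]
finger_gap: 0.921
gripper_force: 0.0
```

```bash
python3 - <<'E'
from h import *
st()
cmd((505.7,-99.8,200,-1.3),(529.5,348.5,200,-5.3))
E
```

```text
10.45 [ 507.4 -101.6  203.5] yaw -1.42 z [ 0.004 -0.003 -1.   ] F [-0.4 -0.4 -0.5] gap 0.921 0.0
[-0.0136  0.4487  0.    ] [0. 0. 4.]
```

{"fn": "step_arm", "kwargs": {
  "commands": [-0.001,0.03,0,0,0,0.4,-0.002,0.075,0,0,0,0.8,-0.004,0.123,0,0,0,1.2,-0.005,0.17,0,0,0,1.6,-0.007,0.22,0,0,0,2,-0.008,0.27,0,0,0,2.4,-0.01,0.32,0,0,0,2.8,-0.011,0.37,0,0,0,3.2,-0.013,0.415,0,0,0,3.6,-0.014,0.449,0,0,0,4]
}}

```text
t: 11.45
tcp_pos: [0.5296, 0.3518, 0.2011]
tool_rot: [0.045, 0.999, 0.0, 0.0]
force: [0.5, -0.3, 0.2]
finger_gap: 0.922
gripper_force: 0.0
```

```bash
python3 - <<'E'
from h import *
st()
s=snap('top');cv2.imwrite('pics/top2.png',s['pixels'])
print(fit(s,(337,210),.072,(26,46),115,11,dbg='pics/d2.png'))
sc=snap('scene');u,v=proj(sc,[.505,-.119,.06]).astype(int)
a=s['pixels'][150:270,270:410];b=sc['pixels'][v-60:v+60,u-70:u+70]
cv2.imwrite('pics/c5.png',cv2.resize(np.hstack([a,b]),(800,343),interpolation=2))
t=manip.sense()['tcp_pos']*1000
cmd((t[0],t[1],t[2],-5.3),(529.5,348.5,40,-5.3))
E
```

```text
11.45 [529.6 351.8 201.1] yaw -5.19 z [ 0.001  0.001 -1.   ] F [ 0.5 -0.3  0.2] gap 0.922 0.0
[ 504.4 -117.9   -1.1  178.9   63.9]
[-0.0003 -0.0049  0.1609] [0. 0. 0.]
```

View pics/c5.png

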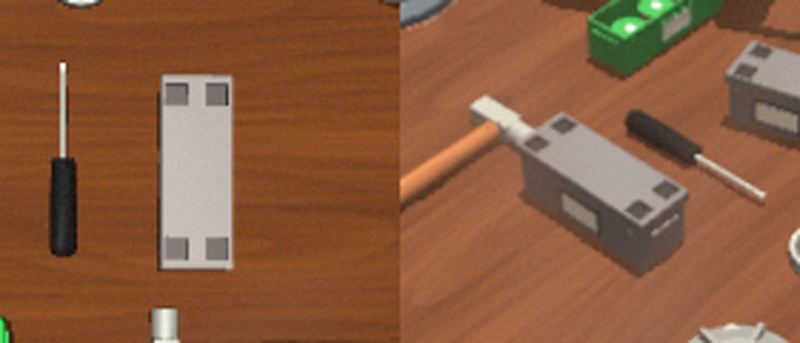

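The lid sits flush and square on the box, with recesses visible at all four corners and the neighbours undisturbed. Now I grasp the closed box.

{"fn": "step_arm", "kwargs": {
  "commands": [0,-0.002,0.02,0,0,0,0,-0.003,0.05,0,0,0,0,-0.003,0.09,0,0,0,0,-0.003,0.12,0,0,0,0,-0.003,0.14,0,0,0,0,-0.003,0.15,0,0,0,0,-0.003,0.155,0,0,0,0,-0.003,0.157,0,0,0,0,-0.003,0.157,0,0,0,0,-0.003,0.157,0,0,0]
}}

```text
t: 12.55
tcp_pos: [0.5306, 0.3461, 0.0445]
tool_rot: [0.046, 0.999, 0.0, 0.001]
force: [0.9, 0.3, -0.0]
finger_gap: 0.922
gripper_force: 0.0
```

```bash
python3 -c "
from h import *
st()"
```

```text
12.55 [530.6 346.1  44.5] yaw -5.28 z [ 0.002  0.001 -1.   ] F [ 0.9  0.3 -0. ] gap 0.922 0.0
```

{"fn": "step_arm", "kwargs": {
  "commands": [0,0,0,0,0,0,0,0,0,0,0,0,0,0,0,0,0,0,0,0,0,0,0,0,0,0,0,0,0,0,0,0,0,0,0,0,0,0,0,0,0,0,0,0,0,0,0,0,0,0,0,0,0,0,0,0,0,0,0,0],
  "jaw": 68,
  "grip_force": 80
}}

```text
t: 13.55
tcp_pos: [0.5308, 0.3469, 0.0451]
tool_rot: [0.046, 0.999, 0.001, 0.001]
force: [-0.3, 1.5, 4.7]
finger_gap: 0.753
gripper_force: 87.6
```

```bash
python3 -c "
from h import *
st()"
```

```text
13.55 [530.8 346.9  45.1] yaw -5.31 z [ 0.003  0.002 -1.   ] F [-0.3  1.5  4.7] gap 0.753 87.6
```

{"fn": "step_arm", "kwargs": {
  "commands": [0,0,-0.003,0,0,0,0,0,-0.01,0,0,0,0,0,-0.022,0,0,0,0,0,-0.04,0,0,0,0,0,-0.06,0,0,0,0,0,-0.08,0,0,0,0,0,-0.1,0,0,0,0,0,-0.115,0,0,0,0,0,-0.125,0,0,0,0,0,-0.13,0,0,0]
}}

```text
t: 14.55
tcp_pos: [0.5299, 0.3458, 0.1745]
tool_rot: [0.046, 0.999, 0.0, 0.0]
force: [-0.2, 0.8, -6.7]
finger_gap: 0.752
gripper_force: 89.9
```

```bash
python3 - <<'E'
from h import *
st()
cmd((530.8,346.9,175,-5.3),(506.5,-119,165,-1.2))
E
```

```text
14.55 [529.9 345.8 174.5] yaw -5.28 z [ 0.001  0.    -1.   ] F [-0.2  0.8 -6.7] gap 0.752 89.9
[-0.0188 -0.4662  0.01  ] [ 0.   0.  -4.1]
```

Lifted, carrying about 0.7 kg. I'll carry it over at moderate speed in two calls.

{"fn": "step_arm", "kwargs": {
  "commands": [0,-0.005,0,0,0,0,0,-0.015,0,0,0,0,-0.001,-0.03,0,0,0,0,-0.002,-0.055,0,0,0,-0.2,-0.003,-0.083,0,0,0,-0.5,-0.004,-0.113,0,0,0,-0.8,-0.005,-0.143,0,0,0,-1.1,-0.006,-0.173,0,0,0,-1.4,-0.007,-0.203,0,0,0,-1.7,-0.008,-0.233,0,0,0,-2]
}}

```text
t: 15.55
tcp_pos: [0.5153, 0.1107, 0.1729]
tool_rot: [0.029, 1.0, -0.0, -0.001]
force: [0.3, 0.1, -5.6]
finger_gap: 0.752
gripper_force: 90.0
```

{"fn": "step_arm", "kwargs": {
  "commands": [-0.001,-0.03,0,0,0,-0.3,-0.002,-0.06,0,0,0,-0.6,-0.003,-0.09,0,0,0,-0.9,-0.004,-0.12,0,0,0,-1.2,-0.005,-0.15,0,0,0,-1.5,-0.006,-0.178,0,0,0,-1.8,-0.007,-0.203,0,0,0,-2.1,-0.007,-0.22,0,0,0,-2.1,-0.007,-0.23,0,0,0,-2.1,-0.007,-0.2325,0,0,0,-2.1]
}}

```text
t: 16.55
tcp_pos: [0.5093, -0.1209, 0.173]
tool_rot: [0.011, 1.0, 0.0, -0.0]
force: [0.2, -0.5, -6.6]
finger_gap: 0.756
gripper_force: 90.0
```

{"fn": "step_arm", "kwargs": {
  "commands": [0,0,0.005,0,0,0,0,0,0.01,0,0,0,0,0,0.018,0,0,0,0,0,0.026,0,0,0,0,0,0.034,0,0,0,0,0,0.04,0,0,0,0,0,0.043,0,0,0,0,0,0.044,0,0,0,0,0,0.044,0,0,0,0,0,0.044,0,0,0]
}}

```text
t: 17.55
tcp_pos: [0.5103, -0.1197, 0.1296]
tool_rot: [0.01, 1.0, -0.0, 0.0]
force: [0.2, 0.2, -6.0]
finger_gap: 0.757
gripper_force: 90.1
```

```bash
python3 - <<'E'
from h import *
st()
t=manip.sense()['tcp_pos']
s=snap('scene'); a=s['pixels']; cv2.imwrite('pics/scene3.png',a)
b=cv2.imread('pics/c5.png')
def corners(cx,cy,yaw,z,hx,hy):
    r=np.radians(yaw);c,q=np.cos(r),np.sin(r)
    return [proj(s,[cx+c*hx-q*w,cy+q*hx+c*w,z]) for w in(hy,-hy)]
# held box upper lid top and its lower edge corners; lid beneath
P=corners(t[0]-.0013,t[1],-1.2,t[2]-.0451+.072,.09,.033)+corners(.5045,-.1190,-1.2,.072,.09,.033)
c=np.mean(P,0).astype(int)
o=cv2.resize(a[c[1]-40:c[1]+35,c[0]-50:c[0]+50],None,fx=8,fy=8,interpolation=0)
for q in P: cv2.drawMarker(o,tuple(((q-c+[50.5,40.5])*8).astype(int).tolist()),(0,0,255),0,14,1)
cv2.imwrite('pics/c6.png',o)
E
```

```text
17.55 [ 510.3 -119.7  129.6] yaw -1.19 z [ 0.001 -0.    -1.   ] F [ 0.2  0.2 -6. ] gap 0.757 90.1
```

View pics/c6.png

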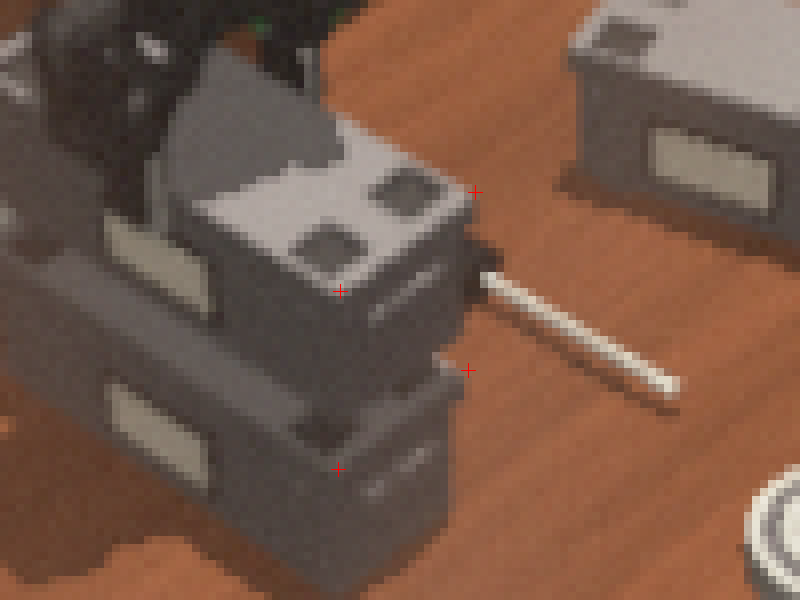

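The markers for the held box and the lid both sit within 1 px of the visible corners. The held box is about 4.5 mm too far in +x, so I'll correct that and lower to just above the lid first.

{"fn": "step_arm", "kwargs": {
  "commands": [0.001,0,0,0,0,0,0.0025,0,0,0,0,0,0.004,0.0005,0,0,0,0,0.0045,0.0005,0,0,0,0,0.0045,0.0005,0.002,0,0,0,0.0045,0.0005,0.004,0,0,0,0.0045,0.0005,0.006,0,0,0,0.0045,0.0005,0.008,0,0,0,0.0045,0.0005,0.009,0,0,0,0.0045,0.0005,0.009,0,0,0]
}}

```text
t: 18.6
tcp_pos: [0.5054, -0.1188, 0.1201]
tool_rot: [0.01, 1.0, 0.0, -0.0]
force: [0.0, 0.2, -5.7]
finger_gap: 0.756
gripper_force: 90.1
```

```bash
python3 -c "
from h import *
st()"
```

```text
18.6 [ 505.4 -118.8  120.1] yaw -1.18 z [-0.  0. -1.] F [ 0.   0.2 -5.7] gap 0.756 90.1
```

{"fn": "step_arm", "kwargs": {
  "commands": [0,0,0.001,0,0,0,0,0,0.002,0,0,0,0,0,0.003,0,0,0,0,0,0.0035,0,0,0,0,0,0.004,0,0,0,0,0,0.0045,0,0,0,0,0,0.005,0,0,0,0,0,0.0055,0,0,0,0,0,0.006,0,0,0,0,0,0.006,0,0,0]
}}

```text
t: 19.6
tcp_pos: [0.5055, -0.1189, 0.1142]
tool_rot: [0.01, 1.0, 0.0, -0.0]
force: [-0.6, -0.4, -6.6]
finger_gap: 0.758
gripper_force: 90.1
```

{"fn": "step_arm", "kwargs": {
  "commands": [0,0,0.0004,0,0,0,0,0,0.0008,0,0,0,0,0,0.0012,0,0,0,0,0,0.0016,0,0,0,0,0,0.002,0,0,0,0,0,0.0024,0,0,0,0,0,0.0028,0,0,0,0,0,0.0031,0,0,0,0,0,0.0034,0,0,0,0,0,0.0034,0,0,0]
}}

```text
t: 20.6
tcp_pos: [0.5054, -0.1189, 0.1112]
tool_rot: [0.01, 1.0, -0.0, -0.0]
force: [-2.0, 0.4, -2.4]
finger_gap: 0.753
gripper_force: 90.5
```

```bash
python3 -c "
from h import *
st()"
```

```text
20.6 [ 505.4 -118.9  111.2] yaw -1.18 z [-0. -0. -1.] F [-2.   0.4 -2.4] gap 0.753 90.5
```

Contact came at the expected seated height. I'll ease down 0.6 mm more, then release.

{"fn": "step_arm", "kwargs": {
  "commands": [0,0,0.0003,0,0,0,0,0,0.0006,0,0,0,0,0,0.0006,0,0,0,0,0,0.0006,0,0,0,0,0,0.0006,0,0,0,0,0,0.0006,0,0,0,0,0,0.0006,0,0,0,0,0,0.0006,0,0,0,0,0,0.0006,0,0,0,0,0,0.0006,0,0,0]
}}

```text
t: 21.6
tcp_pos: [0.5054, -0.1189, 0.111]
tool_rot: [0.01, 1.0, -0.0, 0.0]
force: [-3.9, 1.1, 5.6]
finger_gap: 0.749
gripper_force: 91.4
```

{"fn": "step_arm", "kwargs": {
  "commands": [0,0,0,0,0,0,0,0,0,0,0,0,0,0,0,0,0,0,0,0,0,0,0,0,0,0,0,0,0,0,0,0,0,0,0,0,0,0,-0.004,0,0,0,0,0,-0.015,0,0,0,0,0,-0.035,0,0,0,0,0,-0.06,0,0,0],
  "jaw": 95
}}

```text
t: 22.6
tcp_pos: [0.505, -0.1187, 0.171]
tool_rot: [0.01, 1.0, 0.0, -0.001]
force: [-0.4, 0.5, 0.9]
finger_gap: 0.948
gripper_force: 0.0
```

{"fn": "step_arm", "kwargs": {
  "commands": [0,0,-0.02,0,0,0,0,0.03,-0.04,0,0,0,0,0.07,-0.05,0,0,0,0,0.11,-0.05,0,0,0,0,0.15,-0.05,0,0,0,0,0.19,-0.05,0,0,0,0,0.23,-0.05,0,0,0,0,0.26,-0.05,0,0,0,0,0.28,-0.05,0,0,0,0,0.28,-0.05,0,0,0]
}}

```text
t: 23.6
tcp_pos: [0.5111, 0.1635, 0.2213]
tool_rot: [0.008, 1.0, 0.0, 0.001]
force: [0.5, -0.5, -0.4]
finger_gap: 0.95
gripper_force: 0.0
```

```bash
python3 - <<'E'
from h import *
st()
s=snap('top');sc=snap('scene')
print(fit(s,(335,208),.138,(30,50),115,11),fit(s,(248,191),.072,(26,36),115,11))
u,v=proj(sc,[.505,-.119,.08]).astype(int)
a=s['pixels'][140:280,260:420];b=sc['pixels'][v-70:v+70,u-80:u+80]
cv2.imwrite('pics/c7.png',cv2.resize(np.hstack([a,b]),(800,350),interpolation=2))
E
```

```text
23.6 [511.1 163.5 221.3] yaw -0.96 z [ 0.001  0.001 -1.   ] F [ 0.5 -0.5 -0.4] gap 0.95 0.0
[ 504.  -114.2   -1.1  178.1   70. ] [ 5.482e+02  1.360e+02 -1.000e-01  1.693e+02  1.093e+02]
```

View pics/c7.png

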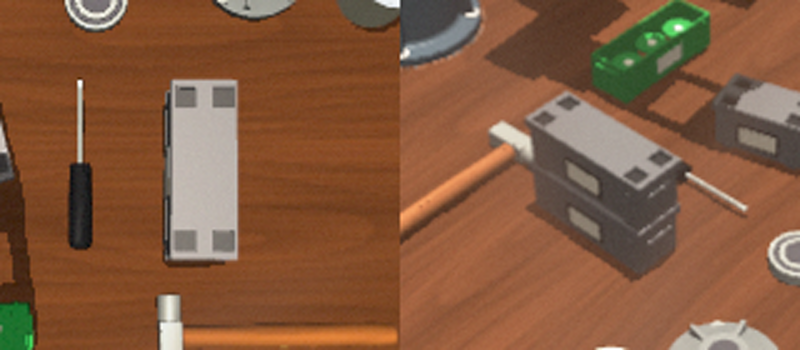

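The upper box stands squarely on the lid with no gap. The final TCP height of 111.0 mm matches the expected seated height of 111.1 mm, and the neighbours are undisturbed. I'm handing in.

```bash
python3 -c "
from h import *
print(manip.sign_off())"
```

```text
the job is handed in; nothing more can be done
None
```

The lid is fully home on the open box, the closed box is seated squarely in its four recesses, and the job was handed in at about 24 s with no other object seen to have moved; no judging result came back.

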